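Grade the model columns by height on the base strip

TASK

Build the stepped colonnade: stand the four white foam columns upright on the four cork marks of the grey base strip, one in the middle of each mark, in order of height, with the tallest on the mark next to the blue pin and the shortest on the mark next to the yellow pin. Do not knock any column over on the way, and leave them all standing free and still.

Things in the scene. Friction and masses are not known exactly. Their poses are not given: they have to be found in the camera images.
- column_1: The shortest of four loose white fluted columns of hard model foam, 52 mm high in all, standing upright: a round foot 50 mm across and 8 mm thick, above it a straight round shaft 40 mm across up to the flat top. Origin: centre of the underside; z up along the shaft; the yaw means nothing. Between 50 and 140 g, varying.
- column_2: The second shortest of four loose white fluted columns of hard model foam, 78 mm high in all, standing upright: a round foot 50 mm across and 8 mm thick, above it a straight round shaft 40 mm across up to the flat top. Origin: centre of the underside; z up along the shaft; the yaw means nothing. Between 50 and 140 g, varying.
- column_3: The second tallest of four loose white fluted columns of hard model foam, 104 mm high in all, standing upright: a round foot 50 mm across and 8 mm thick, above it a straight round shaft 40 mm across up to the flat top. Origin: centre of the underside; z up along the shaft; the yaw means nothing. Between 50 and 140 g, varying.
- column_4: The tallest of four loose white fluted columns of hard model foam, 130 mm high in all, standing upright: a round foot 50 mm across and 8 mm thick, above it a straight round shaft 40 mm across up to the flat top. Origin: centre of the underside; z up along the shaft; the yaw means nothing. Between 50 and 140 g, varying.
- mark_1: One of four like round cork marks, 76 mm across and 3 mm thick, fixed in a straight row 90 mm apart on a fixed grey base strip (460 x 90 x 10 mm); the end mark at the -y end of the row. Origin: centre of its underside, which lies on the strip 10 mm above the table, so its top is 3 mm above the origin and 13 mm above the table. y runs along the row, x across it.
- mark_2: One of four like round cork marks, 76 mm across and 3 mm thick, fixed in a straight row 90 mm apart on a fixed grey base strip (460 x 90 x 10 mm); second from the -y end of the row. Origin: centre of its underside, which lies on the strip 10 mm above the table, so its top is 3 mm above the origin and 13 mm above the table. y runs along the row, x across it.
- mark_3: One of four like round cork marks, 76 mm across and 3 mm thick, fixed in a straight row 90 mm apart on a fixed grey base strip (460 x 90 x 10 mm); second from the +y end of the row. Origin: centre of its underside, which lies on the strip 10 mm above the table, so its top is 3 mm above the origin and 13 mm above the table. y runs along the row, x across it.
- mark_4: One of four like round cork marks, 76 mm across and 3 mm thick, fixed in a straight row 90 mm apart on a fixed grey base strip (460 x 90 x 10 mm); the end mark at the +y end of the row. Origin: centre of its underside, which lies on the strip 10 mm above the table, so its top is 3 mm above the origin and 13 mm above the table. y runs along the row, x across it.
- blue_pin: Fixed bright blue pin, 28 mm across and 30 mm high, on the base strip just beyond one end of the row, in line with the marks and 70 mm from the centre of the end mark; at either end from start to start. Origin: centre of its underside, 10 mm above the table.
- yellow_pin: Fixed yellow pin of the same size, in the same way at the other end of the row.
Not all that is in view belongs to the job. Leave any purple look-alike of the column_3 alone.

How it is judged:
At the end, for the whole second after the job is handed in: Counting from the blue pin's end of the row, the marks carry the tallest, second tallest, second shortest and shortest column; each is upright (within 0.1 rad), its foot flat on its mark with the centre within 12 mm of the mark's centre, released and at rest (((horizontal distance between blue_pin and mark_1 below 0.1 m and horizontal distance between column_4 and mark_1 below 0.012 m and z of column_4 in the frame of mark_1 between 0 and 0.007 m and horizontal distance between column_3 and mark_2 below 0.012 m and z of column_3 in the frame of mark_2 between 0 and 0.007 m and horizontal distance between column_2 and mark_3 below 0.012 m and z of column_2 in the frame of mark_3 between 0 and 0.007 m and horizontal distance between column_1 and mark_4 below 0.012 m and z of column_1 in the frame of mark_4 between 0 and 0.007 m) or (horizontal distance between blue_pin and mark_4 below 0.1 m and horizontal distance between column_4 and mark_4 below 0.012 m and z of column_4 in the frame of mark_4 between 0 and 0.007 m and horizontal distance between column_3 and mark_3 below 0.012 m and z of column_3 in the frame of mark_3 between 0 and 0.007 m and horizontal distance between column_2 and mark_2 below 0.012 m and z of column_2 in the frame of mark_2 between 0 and 0.007 m and horizontal distance between column_1 and mark_1 below 0.012 m and z of column_1 in the frame of mark_1 between 0 and 0.007 m)) and angle between each of column_1, column_2, column_3, column_4's own z axis and vertical below 0.1 rad and linear speed of each of column_1, column_2, column_3, column_4 below 0.02 m/s and angular speed of each of column_1, column_2, column_3, column_4 below 0.2 rad/s); the robot touches nothing.
It fails at once if a column is knocked over (tilted more than 0.7 rad) (angle between any of column_1, column_2, column_3, column_4's own z axis and vertical above 0.7 rad).
It also fails if it takes over 112 s, if anything falls off the work surface, if the arm or the gripper's body presses on something with over 40 N, if the wrist force passes 120 N, or if a joint passes its speed limit or range.

ROBOT

A 7-joint arm with a two-finger parallel gripper is mounted at the origin on the work surface. World frame = base frame: x ahead of the robot, y to its left, z up, the work surface at z = 0. Lengths are in m, angles in rad, forces in N, time in s.
With the tool pointing down it reaches from about 0.425 to 0.95 m from the base axis. Payload 16.7 kg.
Tool frame: the origin (TCP) lies on the centre line of the jaws, within the pads' length; the fingertips stand 22 mm ahead of it and the grasp point (between the pads) lies 3 mm ahead of it; z points along the fingers, y is the direction in which the jaws open and shut (so a half turn about z gives the same grasp; the last joint's range is limited). The gripper opens to 94 mm and grips with 3 to 60 N. Pads are 16 mm wide; open, the fingers measure 119 mm over their backs; the gripper's body (75 mm by 177 mm) begins 78 mm behind the grasp point.
Start: joints at [-1.395, 0.426, 0.074, 1.606, -0.034, 1.111, -0.067], TCP at [0.215, 0.64, 0.227] pointing down, gripper open.
Joint ranges: [-2.85, 2.85], [-0.5, 2.14], [-1.23, 1.37], [0.21, 2.46], [-1.02, 4.16], [0.16, 2.05], [-2.73, 2.73]. Speed limits (rad/s): [1.89, 1.89, 2.39, 2.39, 3.01, 3.01, 3.01].

INTERFACE

Orientations are given as a unit quaternion [x, y, z, w].
In Python, from workcell import env, viewer gives the robot as it stands.
- The arm moves only by the tool drive_tool, never from a script. Its argument "rows" is a list of rows, each a list of 3 entries, a list of its own where there are three numbers: the finger opening in m, from 0 to 0.094, then the shift along the world's x, y, z in m, then the turn, a rotation vector about the world's x, y, z in rad. A call has exactly 8 rows; each row is the pose to reach, as a shift and turn from the pose commanded when the call began; what a row does not reach only later rows make up. A row lasts 1/12 s, in which the tool goes at most 41.7 mm and 7.16 degrees, less where a joint would pass 70% of its speed; a pose out of reach is approached as far as the arm can. A call with a gripper value outside its range is refused whole. The fingers move at their own pace and stop on an object; the grip force is fixed at half the most. Time passes only in rows, so rows that repeat a pose let the fingers close, or fill a call up. It gives the time, the measured TCP pose, the force and the opening at its end, in the units of the state.
- env.state(): the state, without advancing time (a new reading comes with each control period).
- viewer.capture(name): name is "side" or "top" or "wrist"; returns a dict with "frame" (420x560x3 uint8, red, green, blue), "fx", "fy", "cx", "cy" (pixels), "R" (3x3) and "t" (3): a world point X has camera coordinates R X + t. Camera axes: x right, y down, z forward; pixel columns grow to the right and rows downward; lengths in m; the calibration is good to about 2 mm. A picture is of the moment at which its call begins. There is no depth.
- env.job_done(): hands the job in, once; it reports no verdict.
Trained networks look in a picture, given as the dict that the camera call returned (one of the last four; its "shot" number tells which), for a name from the list of things; names that differ only in an ending like _2 or _b are one class to them, and where a whole thing is asked for, a point or a joint stands for the part that bears it (a point fixed in the world has none). Each returns a list of dicts, best first, with "confidence" (0 to 1); they miss things now and then, are a little off and sometimes report something else, mostly with a low value. They report only what shows in the picture. A call takes as long as a camera call. They do not tell look-alikes from the thing itself.
- viewer.regions_of(picture, query): "pixels" (420x560 bool, what is visible of it) and "extent" ([left, top, right, bottom] in pixels, round what is visible of it).
- viewer.place_of(picture, query): "uv" ([column, row] in pixels: a listed point, or the origin of a listed thing).
The state is a dict: "clock": time; "q": joint angles; "dq": joint speeds; "joint_torque": joint torques, N m; "tool_pos": TCP position; "orientation": TCP orientation; "force": force on the tool from outside, world axes, zero at the start; "ft_torque": the same for the moment, N m; "finger_gap": opening from 0.0 (shut) to 1.0 (fully open).
Only numpy, scipy, OpenCV 4.12 (cv2) and the standard library are available. Lean on these libraries where they do the work, as an engineer would, in place of code of your own. Each camera call takes 0.05 s, during which the arm holds its last target.

## Working session

There is one attempt and no reset: what is moved stays moved. The work goes in short steps, Python scripts to look and compute and a tool call to move; the robot and the scene stay as the last step left them, time stands still between calls to the robot, and variables do not carry over. Pictures are saved under pics/ and viewed, and the job is handed in when it is done.

Besides the shell and the picture viewer there is one more tool, called as a command line: name --argument value ..., lists and objects as JSON in quotes. drive_tool: Moves the arm, as the interface text tells. Its arguments: {"type":"object","properties":{"rows":{"type":"array","items":{"type":"array"}}},"required":["rows"]}

```bash
ls; mkdir -p pics
cat > h.py <<'E'
import numpy as np,cv2
from workcell import env,viewer
def ray(p,uv,z):
    R=np.array(p["R"]);t=np.array(p["t"]);d=R.T@np.array([(uv[0]-p["cx"])/p["fx"],(uv[1]-p["cy"])/p["fy"],1]);c=-R.T@t
    return c+d*(z-c[2])/d[2]
def proj(p,X):
    c=np.array(p["R"])@np.array(X)+np.array(p["t"]);return np.array([p["fx"]*c[0]/c[2]+p["cx"],p["fy"]*c[1]/c[2]+p["cy"]])
def save(p,n,img=None):
    cv2.imwrite(f"pics/{n}.png",cv2.cvtColor(p["frame"] if img is None else img,cv2.COLOR_RGB2BGR))
E
python3 - <<'E'
from h import *
s=env.state();print(s["clock"],s["tool_pos"],s["orientation"],s["finger_gap"])
for n in("top","side","wrist"):
    p=viewer.capture(n);save(p,n+"0")
    print(n,"cam",-np.array(p["R"]).T@p["t"])
    if n=="wrist":continue
    for q,z in(("column_1",0),("column_2",0),("column_3",0),("column_4",0),("mark_1",.01),("blue_pin",.01),("yellow_pin",.01)):
        for r in viewer.place_of(p,q):print(q,round(r["confidence"],2),np.round(r["uv"],1),np.round(ray(p,r["uv"],z),3))
E
```

```text
pics
0.0 [0.21529851 0.63930262 0.22677547] [ 1.61700817e-01  9.86839610e-01 -6.53438024e-04 -6.04808713e-05] 0.9995081864248527
top cam [ 0.46539293 -0.00657899  1.06652747]
column_1 0.84 [429.1 278.8] [ 0.398 -0.28   0.   ]
column_1 0.76 [428.3 230.1] [ 0.496 -0.281  0.   ]
column_1 0.66 [237.8 249.2] [0.462 0.106 0.   ]
column_1 0.65 [145.  286.3] [0.389 0.297 0.   ]
column_1 0.64 [336.8 250.9] [ 0.456 -0.095  0.   ]
column_2 0.84 [429.1 278.8] [ 0.398 -0.28   0.   ]
column_2 0.76 [428.3 230.1] [ 0.496 -0.281  0.   ]
column_2 0.66 [237.8 249.2] [0.462 0.106 0.   ]
column_2 0.65 [145.  286.3] [0.389 0.297 0.   ]
column_2 0.64 [336.8 250.9] [ 0.456 -0.095  0.   ]
column_3 0.84 [429.1 278.8] [ 0.398 -0.28   0.   ]
column_3 0.76 [428.3 230.1] [ 0.496 -0.281  0.   ]
column_3 0.66 [237.8 249.2] [0.462 0.106 0.   ]
column_3 0.65 [145.  286.3] [0.389 0.297 0.   ]
column_3 0.64 [336.8 250.9] [ 0.456 -0.095  0.   ]
column_4 0.84 [429.1 278.8] [ 0.398 -0.28   0.   ]
column_4 0.76 [428.3 230.1] [ 0.496 -0.281  0.   ]
column_4 0.66 [237.8 249.2] [0.462 0.106 0.   ]
column_4 0.65 [145.  286.3] 
[... 841 characters left out ...]
0.284  0.   ]
column_3 0.91 [283.4 336.7] [ 0.495 -0.282  0.   ]
column_3 0.86 [208.7 168.3] [0.396 0.285 0.   ]
column_3 0.79 [239.3 202. ] [0.461 0.113 0.   ]
column_3 0.78 [223.7 346.3] [ 0.399 -0.284  0.   ]
column_4 0.91 [283.4 336.7] [ 0.495 -0.282  0.   ]
column_4 0.86 [208.7 168.3] [0.396 0.285 0.   ]
column_4 0.79 [239.3 202. ] [0.461 0.113 0.   ]
column_4 0.78 [223.7 346.3] [ 0.399 -0.284  0.   ]
mark_1 0.64 [303.5 173.1] [0.632 0.197 0.01 ]
mark_1 0.57 [305.4 239.6] [ 0.58  -0.061  0.01 ]
blue_pin 0.58 [300.6 155.5] [0.645 0.289 0.01 ]
yellow_pin 0.53 [307.5 266.1] [ 0.567 -0.138  0.01 ]
yellow_pin 0.34 [305.3 192.5] [0.618 0.109 0.01 ]
wrist cam [0.14691194 0.66180221 0.38363299]
```

View pics/top0.png

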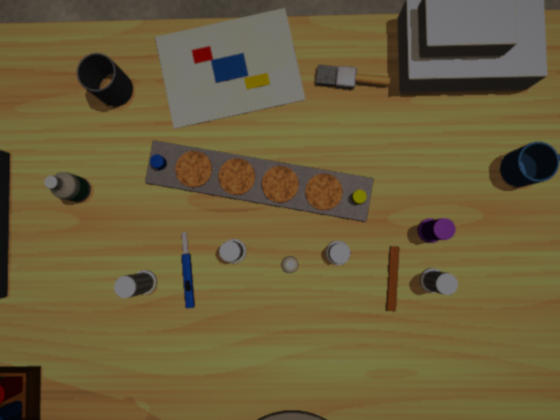

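View pics/side0.png

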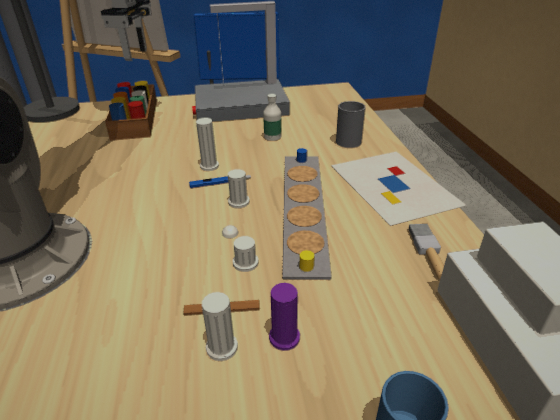

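The top picture shows blue pin (158,162), yellow pin (359,197) and marks at (193,169), (237,176), (280,184) and (324,191). Purple is at (437,230). The white columns are at (135,285), (231,251), (338,253) and (438,281). By length in the side view these are tallest (207,143), second shortest (237,188), shortest (245,252) and second tallest (219,325). The small white knob (290,264) is a distractor. Next I refine by silhouette fit and check the crops.

```bash
cat >> h.py <<'E'
from scipy.optimize import minimize
H={1:.052,2:.078,3:.104,4:.130}
A=np.linspace(0,2*np.pi,48,endpoint=False)
def sil(p,x,y,h,z0=0,S=4):
    m=np.zeros((420*S,560*S),np.uint8)
    for r,a,b in((.025,0,.008),(.020,.008,h)):
        P=np.array([proj(p,[x+r*np.cos(t),y+r*np.sin(t),z0+z]) for z in(a,b) for t in A])
        cv2.fillConvexPoly(m,cv2.convexHull(((P+.5)*S).astype(np.int32)),255)
    return cv2.resize(m,(560,420),interpolation=cv2.INTER_AREA)/255.
def fit(p,mask,x,y,h,z0=0):
    f=lambda v:(lambda s:1-np.minimum(s,mask).sum()/np.maximum(s,mask).sum())(sil(p,v[0],v[1],h,z0))
    r=minimize(f,[x,y],method="Nelder-Mead",options=dict(initial_simplex=[[x,y],[x+.006,y],[x,y+.006]],xatol=2e-4,fatol=1e-4))
    return r.x,1-r.fun
def marks(p):
    hsv=cv2.cvtColor(p["frame"],cv2.COLOR_RGB2HSV)
    return hsv
E
python3 - <<'E'
from h import *
g={4:(.396,.29),2:(.461,.109),1:(.456,-.095),3:(.398,-.282)}
for n in("top","side"):
    p=viewer.capture(n)
    R=viewer.regions_of(p,"column_1")
    for i,(x,y) in g.items():
        best=max(R,key=lambda r:np.minimum(sil(p,x,y,H[i]),r["pixels"]).sum())
        sc={k:round(fit(p,best["pixels"].astype(float),x,y,H[k])[1],2) for k in H}
        v,s=fit(p,best["pixels"].astype(float),x,y,H[i]);print(n,i,np.round(v,4),round(s,3),sc,best["extent"])
    for r in viewer.regions_of(p,"mark_1"):
        c,_,_=cv2.fitEllipse(max(cv2.findContours(r["pixels"].astype(np.uint8),0,1)[0],key=len)) if r["pixels"].sum()>50 else ((0,0),0,0)
        print(n,"mark",round(r["confidence"],2),np.round(c,1),np.round(ray(p,c,.013),4),r["extent"])
    for q in("blue_pin","yellow_pin"):
        for r in viewer.regions_of(p,q)[:2]:
            ys,xs=np.nonzero(r["pixels"]);print(q,r["confidence"],ray(p,(xs.mean(),ys.mean()),.03 if n=="top" else .025))
    x0,y0,x1,y1=(100,130,470,310) if n=="top" else (180,100,340,370)
    c=p["frame"][y0:y1,x0:x1];k=min(800/(x1-x0),600/(y1-y0));save(p,n+"_crop",np.clip(cv2.resize(c,None,fx=k,fy=k).astype(int)*(2 if n=="top" else 1),0,255).astype(np.uint8))
E
```

```text
top 4 [0.3983 0.298 ] 0.952 {1: np.float64(0.64), 2: np.float64(0.75), 3: np.float64(0.87), 4: np.float64(0.95)} [113.7, 274.1, 156.6, 298.3]
top 2 [0.46   0.1145] 0.913 {1: np.float64(0.95), 2: np.float64(0.91), 3: np.float64(0.84), 4: np.float64(0.77)} [218.3, 239.7, 247.4, 264.0]
top 1 [ 0.4537 -0.0958] 0.921 {1: np.float64(0.92), 2: np.float64(0.89), 3: np.float64(0.83), 4: np.float64(0.78)} [326.7, 239.1, 350.6, 264.0]
top 3 [ 0.3954 -0.2835] 0.943 {1: np.float64(0.78), 2: np.float64(0.9), 3: np.float64(0.94), 4: np.float64(0.83)} [417.7, 269.1, 458.7, 295.0]
top mark 0.67 [323.  191.3] [ 0.577 -0.069  0.013] [307.5, 169.8, 341.6, 212.5]
top mark 0.65 [193.1 168.4] [0.6282 0.1951 0.013 ] [175.0, 152.6, 210.9, 185.5]
top mark 0.62 [279.5 183.5] [0.5942 0.0188 0.013 ] [263.7, 167.8, 298.6, 199.9]
blue_pin 0.77 [0.64107888 0.26397143 0.03      ]
yellow_pin 0.7 [ 0.56421573 -0.13780377  0.03      ]
side 4 [0.398  0.2984] 0.921 {1: np.float64(0.48), 2: np.float64(0.65), 3: np.float64(0.83), 4: np.float64(0.92)} [196.2, 120.4, 220.3, 171.4]
side 2 [0.4596 0.1125] 0.956 {1: np.float64(0.73), 2: np.float64(0.96), 3: np.float64(0.76), 4: np.float64(0.63)} [228.2, 168.8, 250.1, 208.9]
side 1 [ 0.4533 -0.0978] 0.947 {1: np.float64(0.95), 2: np.float64(0.74), 3: np.float64(0.59), 4: np.float64(0.49)} [233.5, 233.8, 260.9, 273.1]
side 3 [ 0.3961 -0.2853] 0.953 {1: np.float64(0.61), 2: np.float64(0.78), 3: np.float64(0.95), 4: np.float64(0.81)} [201.2, 290.0, 237.1, 362.7]
side mark 0.94 [303.8 193.5] [0.6121 0.1009 0.013 ] [287.9, 181.2, 320.9, 203.6]
side mark 0.83 [304.2 215.9] [0.5942 0.0145 0.013 ] [289.3, 206.4, 320.6, 227.3]
side mark 0.68 [302.2 173.5] [0.6278 0.191  0.013 ] [288.8, 165.2, 317.0, 182.7]
side mark 0.66 [304.9 242.2] [ 0.5764 -0.0727  0.013 ] [287.0, 229.2, 322.3, 254.3]
blue_pin 0.53 [0.63994922 0.26067727 0.025     ]
yellow_pin 0.83 [ 0.56494119 -0.13896275  0.025     ]
```

Silhouette fits confirm each height and position:

| Column | x, y (m) |
|---|---|
| col4 | (.398, .298) |
| col2 | (.460, .1135) |
| col1 | (.4535, -.097) |
| col3 | (.396, -.2845) |

Viewing the crops before I reach.

View pics/side_crop.png

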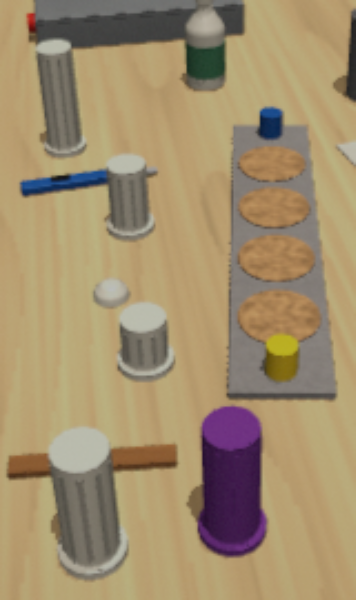

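drive_tool --rows '[[0.094, [0.02, -0.035, 0], [0, 0, -0.12]], [0.094, [0.04, -0.07, 0], [0, 0, -0.24]], [0.094, [0.06, -0.105, 0], [0, 0, -0.36]], [0.094, [0.08, -0.14, 0], [0, 0, -0.48]], [0.094, [0.1, -0.175, 0], [0, 0, -0.6]], [0.094, [0.12, -0.21, 0], [0, 0, -0.72]], [0.094, [0.14, -0.245, 0], [0, 0, -0.84]], [0.094, [0.15, -0.28, 0], [0, 0, -0.96]]]'

```text
clock: 2.02
tool_pos: [0.3672, 0.3576, 0.2277]
orientation: [0.602, 0.798, 0.0, 0.0]
force: [-0.2, -0.6, -0.9]
finger_gap: 0.995
```

The crop shows four white fluted columns, with the tallest at top left, crop (60,95). The purple look-alike at (232,480) stays untouched. Next: align over col4, then descend.

drive_tool --rows '[[0.094, [0.008, -0.015, 0], [0, 0, -0.12]], [0.094, [0.016, -0.03, 0], [0, 0, -0.24]], [0.094, [0.024, -0.045, 0], [0, 0, -0.36]], [0.094, [0.033, -0.061, 0], [0, 0, -0.47]], [0.094, [0.033, -0.061, 0], [0, 0, -0.47]], [0.094, [0.033, -0.061, -0.02], [0, 0, -0.47]], [0.094, [0.033, -0.061, -0.04], [0, 0, -0.47]], [0.094, [0.033, -0.061, -0.04], [0, 0, -0.47]]]'

```text
clock: 2.68
tool_pos: [0.3971, 0.2979, 0.1849]
orientation: [0.769, 0.64, -0.002, 0.0]
force: [-1.0, 0.1, -0.1]
finger_gap: 1.005
```

Run:
```python
from h import *
s=env.state();print(s["tool_pos"],s["orientation"],s["q"])
p=viewer.capture("side");save(p,"s1");p=viewer.capture("wrist");save(p,"w1")
print(proj(p,[.398,.298,.13]))
```

```text
[0.3970897  0.29792063 0.18494313] [ 7.68635503e-01  6.39684423e-01 -1.79733554e-03  2.68865538e-04] [-1.16127366  0.19055835  0.43959064  2.06157038 -0.1014875   0.91332412
 -0.84884939]
[280.56564635 233.71691841]
```

View pics/s1.png

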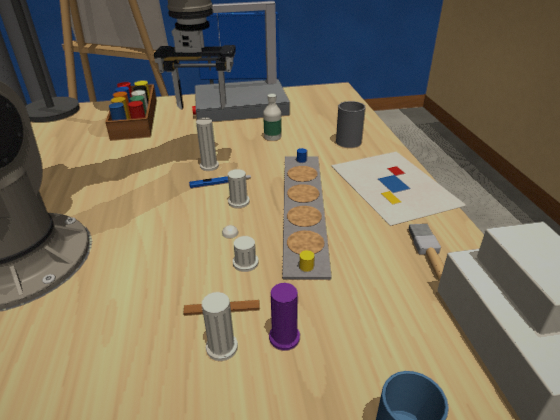

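View pics/w1.png

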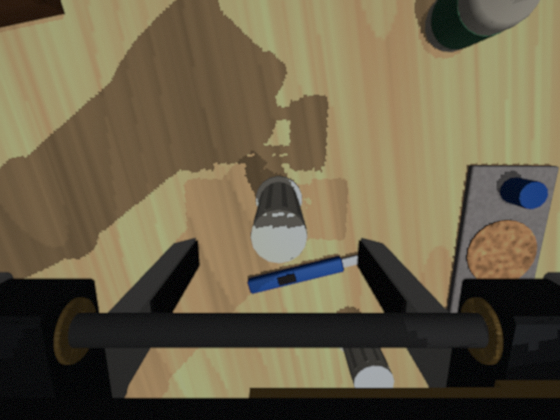

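The side view shows the gripper over the tallest column. In the wrist view its top centre is at (279,237), against a predicted (281,234). Descending.

drive_tool --rows '[[0.094, [0, 0, -0.02], [0, 0, 0]], [0.094, [0, 0, -0.04], [0, 0, 0]], [0.094, [0, 0, -0.06], [0, 0, 0]], [0.094, [0, 0, -0.08], [0, 0, 0]], [0.094, [0, 0, -0.094], [0, 0, 0]], [0.094, [0, 0, -0.094], [0, 0, 0]], [0.06, [0, 0, -0.094], [0, 0, 0]], [0.045, [0, 0, -0.094], [0, 0, 0]]]'

```text
clock: 3.45
tool_pos: [0.399, 0.2993, 0.0948]
orientation: [0.769, 0.639, 0.001, -0.0]
force: [0.6, -0.6, -1.4]
finger_gap: 0.896
```

drive_tool --rows '[[0.04, [0, 0, 0], [0, 0, 0]], [0.035, [0, 0, 0], [0, 0, 0]], [0.03, [0, 0, 0], [0, 0, 0]], [0.03, [0, 0, 0], [0, 0, 0]], [0.03, [0, 0, 0], [0, 0, 0]], [0.03, [0, 0, 0], [0, 0, 0]], [0.03, [0, 0, 0], [0, 0, 0]], [0.03, [0, 0, 0], [0, 0, 0]]]'

```text
clock: 4.12
tool_pos: [0.3984, 0.2987, 0.0935]
orientation: [0.769, 0.639, -0.0, -0.0]
force: [-0.5, -0.6, 1.5]
finger_gap: 0.426
```

drive_tool --rows '[[0.03, [0, 0, 0.01], [0, 0, 0]], [0.03, [0, 0, 0.025], [0, 0, 0]], [0.03, [0, 0, 0.04], [0, 0, 0]], [0.03, [0, 0, 0.055], [0, 0, 0]], [0.03, [0, 0, 0.065], [0, 0, 0]], [0.03, [0, 0, 0.07], [0, 0, 0]], [0.03, [0, 0, 0.07], [0, 0, 0]], [0.03, [0, 0, 0.07], [0, 0, 0]]]'

```text
clock: 4.78
tool_pos: [0.3982, 0.2986, 0.1633]
orientation: [0.769, 0.639, -0.0, -0.0]
force: [-1.2, 0.1, -1.0]
finger_gap: 0.419
```

Run:
```python
from h import *
p=viewer.capture("side");save(p,"s2");print(env.state()["finger_gap"])
```

```text
0.4235289192477185
```

View pics/s2.png

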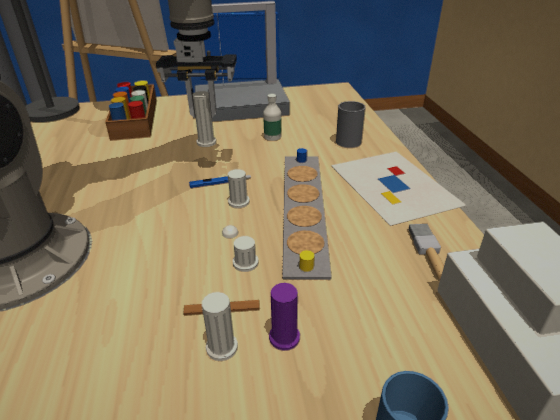

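Column 4 is held upright at (205,120). Carrying it to mark_4.

drive_tool --rows '[[0.03, [0.02, -0.009, 0], [0, 0, 0]], [0.03, [0.05, -0.023, 0], [0, 0, 0]], [0.03, [0.08, -0.037, 0], [0, 0, 0]], [0.03, [0.11, -0.05, 0], [0, 0, 0]], [0.03, [0.14, -0.064, 0], [0, 0, 0]], [0.03, [0.165, -0.075, 0], [0, 0, 0]], [0.03, [0.18, -0.082, 0], [0, 0, 0]], [0.03, [0.19, -0.087, 0], [0, 0, 0]]]'

```text
clock: 5.5
tool_pos: [0.5897, 0.2099, 0.1622]
orientation: [0.77, 0.638, -0.001, 0.0]
force: [-1.0, 1.1, -1.2]
finger_gap: 0.424
```

drive_tool --rows '[[0.03, [0.01, -0.005, 0], [0, 0, 0]], [0.03, [0.02, -0.009, 0], [0, 0, 0]], [0.03, [0.03, -0.014, 0], [0, 0, 0]], [0.03, [0.04, -0.018, 0], [0, 0, 0]], [0.03, [0.04, -0.018, -0.01], [0, 0, 0]], [0.03, [0.04, -0.018, -0.025], [0, 0, 0]], [0.03, [0.04, -0.018, -0.035], [0, 0, 0]], [0.03, [0.04, -0.018, -0.035], [0, 0, 0]]]'

```text
clock: 6.17
tool_pos: [0.6267, 0.1938, 0.1258]
orientation: [0.769, 0.639, -0.002, -0.001]
force: [-0.2, 0.2, -1.5]
finger_gap: 0.422
```

Run:
```python
from h import *
s=env.state();print(s["tool_pos"],s["q"])
for n in("top","side"):
    p=viewer.capture(n);save(p,n+"3")
```

```text
[0.62672959 0.19377276 0.1257703 ] [-0.73195964  0.53510992  0.45851637  1.75570962 -0.28727156  0.92129962
 -0.33619786]
```

View pics/side3.png

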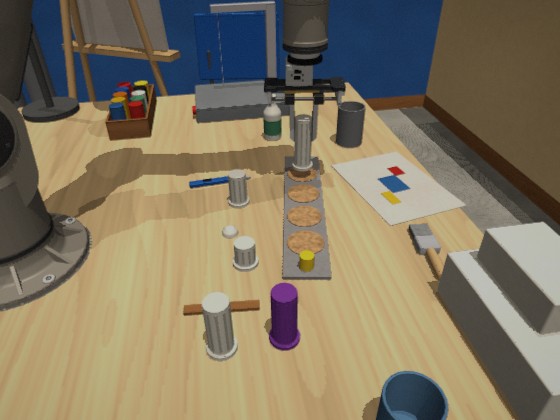

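View pics/top3.png

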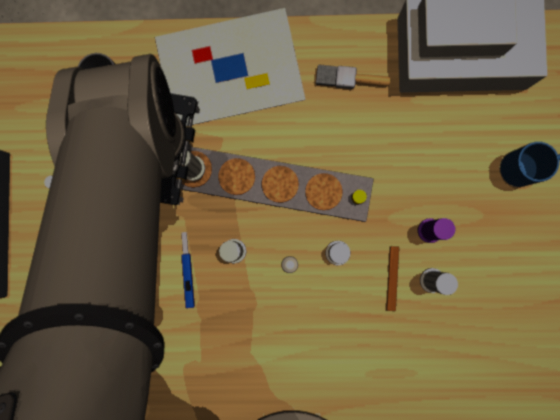

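Column 4 is over mark_4 with its bottom about 32 mm above the table. Lowering and releasing.

drive_tool --rows '[[0.03, [0.001, 0, -0.006], [0, 0, 0]], [0.03, [0.001, 0, -0.012], [0, 0, 0]], [0.03, [0.001, 0, -0.017], [0, 0, 0]], [0.03, [0.001, 0, -0.02], [0, 0, 0]], [0.03, [0.001, 0, -0.022], [0, 0, 0]], [0.03, [0.001, 0, -0.0225], [0, 0, 0]], [0.03, [0.001, 0, -0.0225], [0, 0, 0]], [0.03, [0.001, 0, -0.0225], [0, 0, 0]]]'

```text
clock: 6.93
tool_pos: [0.6293, 0.1937, 0.1065]
orientation: [0.769, 0.639, -0.0, -0.0]
force: [-5.3, -1.2, 9.1]
finger_gap: 0.423
```

drive_tool --rows '[[0.045, [0, 0, 0], [0, 0, 0]], [0.05, [0, 0, 0], [0, 0, 0]], [0.06, [0, 0, 0], [0, 0, 0]], [0.07, [0, 0, 0], [0, 0, 0]], [0.08, [0, 0, 0], [0, 0, 0]], [0.094, [0, 0, 0], [0, 0, 0]], [0.094, [0, 0, 0], [0, 0, 0]], [0.094, [0, 0, 0.01], [0, 0, 0]]]'

```text
clock: 7.6
tool_pos: [0.6285, 0.1934, 0.1147]
orientation: [0.769, 0.639, -0.001, -0.0]
force: [-0.4, -0.2, 0.3]
finger_gap: 0.921
```

drive_tool --rows '[[0.094, [0, 0, 0.02], [0, 0, 0]], [0.094, [0, 0, 0.04], [0, 0, 0]], [0.094, [0, 0, 0.06], [0, 0, 0]], [0.094, [0, 0, 0.08], [0, 0, 0]], [0.094, [0, 0, 0.1], [0, 0, 0]], [0.094, [-0.01, -0.02, 0.115], [0, 0, 0]], [0.094, [-0.025, -0.05, 0.115], [0, 0, 0]], [0.094, [-0.04, -0.08, 0.115], [0, 0, 0]]]'

```text
clock: 8.27
tool_pos: [0.5894, 0.1133, 0.2325]
orientation: [0.769, 0.64, 0.001, 0.0]
force: [0.4, -0.8, -0.2]
finger_gap: 0.998
```

drive_tool --rows '[[0.094, [-0.015, -0.03, 0], [0, 0, 0]], [0.094, [-0.03, -0.06, 0], [0, 0, 0]], [0.094, [-0.045, -0.09, 0], [0, 0, 0]], [0.094, [-0.06, -0.12, 0], [0, 0, 0]], [0.094, [-0.075, -0.15, 0], [0, 0, 0]], [0.094, [-0.09, -0.18, 0], [0, 0, 0]], [0.094, [-0.105, -0.21, 0], [0, 0, 0]], [0.094, [-0.12, -0.24, 0], [0, 0, 0]]]'

```text
clock: 8.93
tool_pos: [0.4685, -0.1278, 0.2317]
orientation: [0.769, 0.639, 0.001, 0.0]
force: [0.3, -0.7, 0.4]
finger_gap: 1.003
```

```bash
cat >> h.py <<'E'
def check(g):
    for n in("top","side"):
        p=viewer.capture(n);save(p,n+"_%.0f"%(env.state()["clock"]*10));R=viewer.regions_of(p,"column_1")
        for i,(x,y,z) in g.items():
            b=max(R,key=lambda r:np.minimum(sil(p,x,y,H[i],z),r["pixels"]).sum());v,s=fit(p,b["pixels"].astype(float),x,y,H[i],z);print(n,i,np.round(v,4),round(s,3))
E
python3 - <<'E'
from h import *
s=env.state();print(s["tool_pos"],s["q"])
check({4:(.628,.1935,.013),3:(.396,-.2845,0)})
E
ls pics
```

```text
[ 0.46845523 -0.12775117  0.23169848] [-0.48278804  0.11280339  0.67501098  2.04469004 -0.08416733  1.00957445
  0.04964194]
top 4 [0.629  0.1931] 0.912
top 3 [ 0.396  -0.2845] 0.0
side 4 [0.6292 0.1919] 0.919
side 3 [ 0.3957 -0.2853] 0.962
s1.png
s2.png
side0.png
side3.png
side_91.png
side_crop.png
top0.png
top3.png
top_90.png
top_crop.png
w1.png
wrist0.png
```

Column 4 stands at (.629,.1925), within 2 mm of the mark centre. On to column 3.

drive_tool --rows '[[0.075, [-0.012, -0.026, 0], [0, 0, 0]], [0.075, [-0.024, -0.052, 0], [0, 0, 0]], [0.075, [-0.036, -0.078, 0], [0, 0, 0]], [0.075, [-0.048, -0.104, 0], [0, 0, 0]], [0.075, [-0.06, -0.13, 0], [0, 0, 0]], [0.075, [-0.073, -0.158, 0], [0, 0, 0]], [0.075, [-0.073, -0.158, -0.02], [0, 0, 0]], [0.075, [-0.073, -0.158, -0.04], [0, 0, 0]]]'

```text
clock: 9.8
tool_pos: [0.3973, -0.2853, 0.1914]
orientation: [0.769, 0.639, 0.001, 0.001]
force: [1.2, 0.3, -0.5]
finger_gap: 0.799
```

Run:
```python
from h import *
s=env.state();print(s["tool_pos"],s["orientation"],s["q"],s["finger_gap"])
p=viewer.capture("wrist");save(p,"w2");print(proj(p,[.396,-.285,.104]))
p=viewer.capture("side");save(p,"s4")
```

```text
[ 0.39729885 -0.28528269  0.19141615] [7.69448839e-01 6.38707079e-01 7.27551327e-04 1.10501985e-03] [-0.2062266   0.19744785  0.79678144  2.08752758 -0.1781514   0.92026518
  0.50384036] 0.7993564872056119
[277.62048895 221.3356001 ]
```

View pics/w2.png

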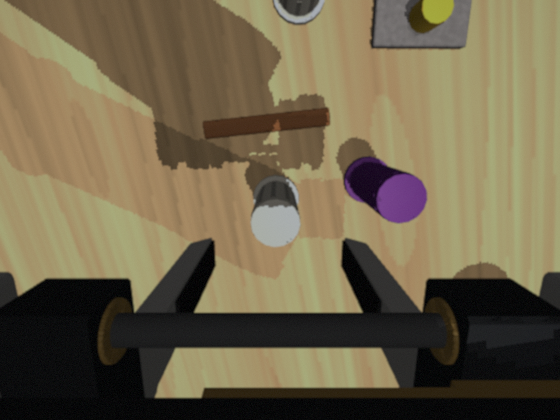

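View pics/s4.png

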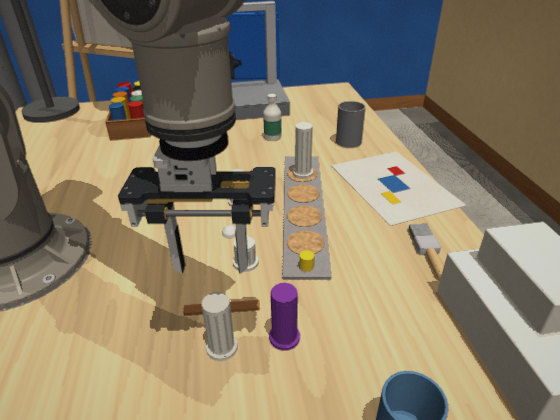

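The wrist view shows the white column's top at (275,225), against a predicted (278,221). Purple (400,198) is clear of the right finger. Descending.

drive_tool --rows '[[0.075, [-0.001, 0, -0.02], [0, 0, 0]], [0.075, [-0.001, 0, -0.04], [0, 0, 0]], [0.075, [-0.001, 0, -0.06], [0, 0, 0]], [0.075, [-0.001, 0, -0.08], [0, 0, 0]], [0.075, [-0.001, 0, -0.1], [0, 0, 0]], [0.075, [-0.001, 0, -0.117], [0, 0, 0]], [0.075, [-0.001, 0, -0.117], [0, 0, 0]], [0.06, [-0.001, 0, -0.117], [0, 0, 0]]]'

```text
clock: 10.57
tool_pos: [0.396, -0.2839, 0.0745]
orientation: [0.769, 0.64, -0.0, -0.0]
force: [0.4, -1.5, 1.0]
finger_gap: 0.755
```

drive_tool --rows '[[0.045, [0, 0, 0], [0, 0, 0]], [0.035, [0, 0, 0], [0, 0, 0]], [0.03, [0, 0, 0], [0, 0, 0]], [0.03, [0, 0, 0], [0, 0, 0]], [0.03, [0, 0, 0], [0, 0, 0]], [0.03, [0, 0, 0], [0, 0, 0]], [0.03, [0, 0, 0], [0, 0, 0]], [0.03, [0, 0, 0], [0, 0, 0]]]'

```text
clock: 11.23
tool_pos: [0.3957, -0.2844, 0.0744]
orientation: [0.769, 0.639, 0.0, 0.0]
force: [-0.6, 2.2, 10.0]
finger_gap: 0.424
```

drive_tool --rows '[[0.03, [0, 0, 0.01], [0, 0, 0]], [0.03, [0, 0, 0.025], [0, 0, 0]], [0.03, [0, 0, 0.045], [0, 0, 0]], [0.03, [0, 0, 0.065], [0, 0, 0]], [0.03, [0, 0, 0.085], [0, 0, 0]], [0.03, [0, 0, 0.1], [0, 0, 0]], [0.03, [0, 0, 0.11], [0, 0, 0]], [0.03, [0, 0, 0.11], [0, 0, 0]]]'

```text
clock: 11.9
tool_pos: [0.3962, -0.2847, 0.1859]
orientation: [0.769, 0.639, 0.001, 0.001]
force: [-0.4, 0.2, 0.4]
finger_gap: 0.421
```

Run:
```python
from h import *
print(env.state()["tool_pos"],env.state()["finger_gap"])
p=viewer.capture("side");save(p,"s5")
```

```text
[ 0.39615431 -0.284724    0.18586874] 0.42105021107516377
```

View pics/s5.png

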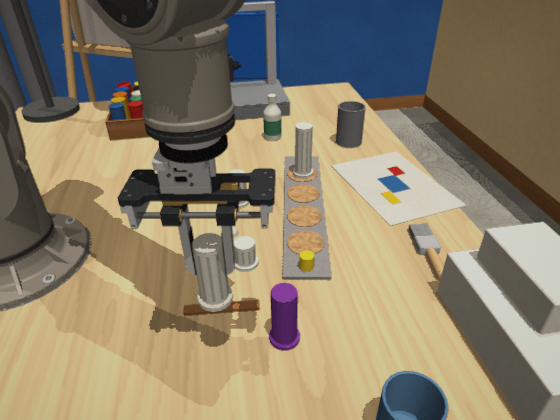

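Column 3 is held upright at (211,270). Carrying it to mark_3.

drive_tool --rows '[[0.03, [0.008, 0.015, 0], [0, 0, 0]], [0.03, [0.022, 0.04, 0], [0, 0, 0]], [0.03, [0.038, 0.068, 0], [0, 0, 0]], [0.03, [0.054, 0.097, 0], [0, 0, 0]], [0.03, [0.07, 0.126, 0], [0, 0, 0]], [0.03, [0.086, 0.155, 0], [0, 0, 0]], [0.03, [0.102, 0.184, 0], [0, 0, 0]], [0.03, [0.118, 0.213, 0], [0, 0, 0]]]'

```text
clock: 12.62
tool_pos: [0.5133, -0.0697, 0.1828]
orientation: [0.769, 0.639, -0.001, -0.001]
force: [0.6, -0.3, -1.0]
finger_gap: 0.418
```

drive_tool --rows '[[0.03, [0.016, 0.029, 0], [0, 0, 0]], [0.03, [0.032, 0.058, 0], [0, 0, 0]], [0.03, [0.048, 0.087, 0], [0, 0, 0]], [0.03, [0.064, 0.115, 0], [0, 0, 0]], [0.03, [0.078, 0.141, 0], [0, 0, 0]], [0.03, [0.088, 0.159, 0], [0, 0, 0]], [0.03, [0.095, 0.171, 0], [0, 0, 0]], [0.03, [0.098, 0.177, 0], [0, 0, 0]]]'

```text
clock: 13.28
tool_pos: [0.6115, 0.1072, 0.1825]
orientation: [0.769, 0.64, -0.001, -0.0]
force: [0.5, -0.1, -2.1]
finger_gap: 0.421
```

drive_tool --rows '[[0.03, [0, 0, 0], [0, 0, 0]], [0.03, [0, 0, -0.015], [0, 0, 0]], [0.03, [0, 0, -0.03], [0, 0, 0]], [0.03, [0, 0, -0.045], [0, 0, 0]], [0.03, [0, 0, -0.06], [0, 0, 0]], [0.03, [0, 0, -0.07], [0, 0, 0]], [0.03, [0, 0, -0.075], [0, 0, 0]], [0.03, [0, 0, -0.075], [0, 0, 0]]]'

```text
clock: 13.95
tool_pos: [0.6107, 0.1046, 0.1082]
orientation: [0.769, 0.639, -0.001, -0.0]
force: [-0.1, 0.1, -1.2]
finger_gap: 0.426
```

Run:
```python
from h import *
print(env.state()["tool_pos"],env.state()["finger_gap"],env.state()["q"])
p=viewer.capture("side");save(p,"s6")
```

```text
[0.6106992  0.10459742 0.10815776] 0.42636328835674964 [-0.68710877  0.52123776  0.55143164  1.85982748 -0.35104027  0.85978193
 -0.14723141]
```

View pics/s6.png

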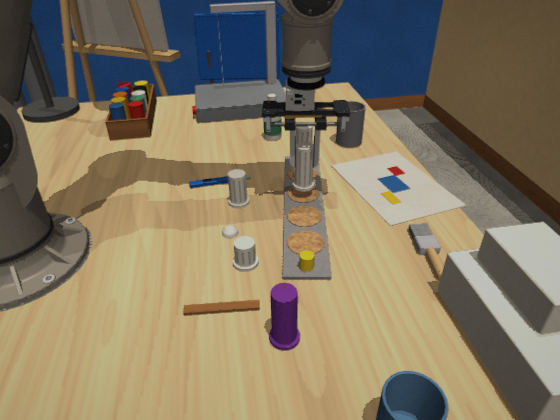

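Column 3 is over mark_3. Lowering and releasing.

drive_tool --rows '[[0.03, [0, 0, -0.006], [0, 0, 0]], [0.03, [0, 0, -0.012], [0, 0, 0]], [0.03, [0, 0, -0.017], [0, 0, 0]], [0.03, [0, 0, -0.02], [0, 0, 0]], [0.03, [0, 0, -0.022], [0, 0, 0]], [0.03, [0, 0, -0.0225], [0, 0, 0]], [0.03, [0, 0, -0.0225], [0, 0, 0]], [0.03, [0, 0, -0.0225], [0, 0, 0]]]'

```text
clock: 14.67
tool_pos: [0.6112, 0.1058, 0.0873]
orientation: [0.769, 0.639, 0.0, -0.001]
force: [-8.6, -0.3, 18.2]
finger_gap: 0.422
```

drive_tool --rows '[[0.045, [0, 0, 0], [0, 0, 0]], [0.05, [0, 0, 0], [0, 0, 0]], [0.06, [0, 0, 0], [0, 0, 0]], [0.07, [0, 0, 0], [0, 0, 0]], [0.08, [0, 0, 0], [0, 0, 0]], [0.094, [0, 0, 0], [0, 0, 0]], [0.094, [0, 0, 0], [0, 0, 0]], [0.094, [0, 0, 0.01], [0, 0, 0]]]'

```text
clock: 15.33
tool_pos: [0.6105, 0.1056, 0.0953]
orientation: [0.769, 0.639, -0.001, -0.0]
force: [-0.3, 1.0, 0.4]
finger_gap: 0.924
```

drive_tool --rows '[[0.094, [0, 0, 0.02], [0, 0, 0]], [0.094, [0, 0, 0.04], [0, 0, 0]], [0.094, [0, 0, 0.06], [0, 0, 0]], [0.094, [0, 0, 0.08], [0, 0, 0]], [0.094, [0, 0, 0.095], [0, 0, 0]], [0.094, [-0.02, 0, 0.095], [0, 0, 0]], [0.094, [-0.05, 0.002, 0.095], [0, 0, 0]], [0.094, [-0.08, 0.005, 0.095], [0, 0, 0]]]'

```text
clock: 16.0
tool_pos: [0.5308, 0.1101, 0.192]
orientation: [0.769, 0.639, 0.0, 0.0]
force: [0.2, 0.4, 0.0]
finger_gap: 0.998
```

drive_tool --rows '[[0.094, [-0.025, 0.001, 0], [0, 0, 0]], [0.094, [-0.05, 0.002, 0], [0, 0, 0]], [0.094, [-0.071, 0.003, 0], [0, 0, 0]], [0.094, [-0.071, 0.003, -0.02], [0, 0, 0]], [0.094, [-0.071, 0.003, -0.04], [0, 0, 0]], [0.094, [-0.071, 0.003, -0.06], [0, 0, 0]], [0.094, [-0.071, 0.003, -0.065], [0, 0, 0]], [0.094, [-0.071, 0.003, -0.065], [0, 0, 0]]]'

```text
clock: 16.67
tool_pos: [0.4599, 0.1132, 0.126]
orientation: [0.769, 0.639, -0.001, -0.0]
force: [-0.1, 0.1, 2.2]
finger_gap: 1.0
```

Run:
```python
from h import *
print(env.state()["tool_pos"])
p=viewer.capture("wrist");save(p,"w3");print(proj(p,[.460,.1135,.078]))
check({3:(.611,.105,.013)})
```

```text
[0.45991946 0.11321814 0.12603793]
[280.12639652 237.16489775]
top 3 [0.6104 0.1064] 0.906
side 3 [0.611  0.1056] 0.942
```

View pics/w3.png

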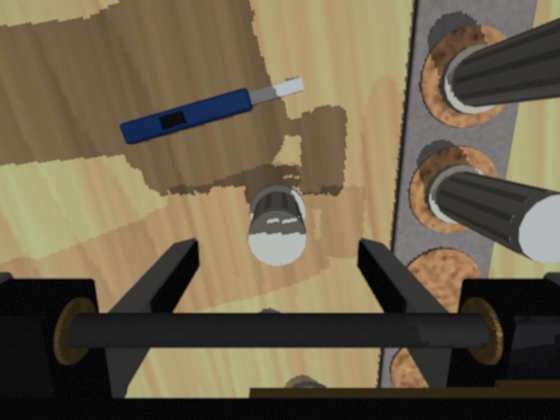

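Column 3 stands on mark_3. Column 2's top is at (277,237), against a predicted (280,237). Grasping it.

drive_tool --rows '[[0.094, [0, 0, -0.02], [0, 0, 0]], [0.094, [0, 0, -0.04], [0, 0, 0]], [0.094, [0, 0, -0.06], [0, 0, 0]], [0.094, [0, 0, -0.073], [0, 0, 0]], [0.094, [0, 0, -0.073], [0, 0, 0]], [0.07, [0, 0, -0.073], [0, 0, 0]], [0.055, [0, 0, -0.073], [0, 0, 0]], [0.045, [0, 0, -0.073], [0, 0, 0]]]'

```text
clock: 17.58
tool_pos: [0.4611, 0.114, 0.0546]
orientation: [0.769, 0.639, 0.001, 0.0]
force: [0.5, 0.4, 0.5]
finger_gap: 0.823
```

drive_tool --rows '[[0.04, [0, 0, 0], [0, 0, 0]], [0.035, [0, 0, 0], [0, 0, 0]], [0.03, [0, 0, 0], [0, 0, 0]], [0.03, [0, 0, 0], [0, 0, 0]], [0.03, [0, 0, 0], [0, 0, 0]], [0.03, [0, 0, 0], [0, 0, 0]], [0.03, [0, 0, 0], [0, 0, 0]], [0.03, [0, 0, 0], [0, 0, 0]]]'

```text
clock: 18.25
tool_pos: [0.4604, 0.1137, 0.0535]
orientation: [0.769, 0.639, -0.0, -0.0]
force: [-0.2, 0.4, 3.6]
finger_gap: 0.421
```

drive_tool --rows '[[0.03, [0, 0, 0.01], [0, 0, 0]], [0.03, [0, 0, 0.025], [0, 0, 0]], [0.03, [0, 0, 0.04], [0, 0, 0]], [0.03, [0, 0, 0.055], [0, 0, 0]], [0.03, [0, 0, 0.065], [0, 0, 0]], [0.03, [0, 0, 0.07], [0, 0, 0]], [0.03, [0, 0, 0.07], [0, 0, 0]], [0.03, [0, 0, 0.07], [0, 0, 0]]]'

```text
clock: 18.92
tool_pos: [0.4603, 0.1139, 0.1234]
orientation: [0.769, 0.639, 0.0, -0.0]
force: [0.4, -0.5, -0.5]
finger_gap: 0.423
```

Run:
```python
from h import *
print(env.state()["tool_pos"],env.state()["finger_gap"])
p=viewer.capture("side");save(p,"s7")
```

```text
[0.46027104 0.11385806 0.12336473] 0.42286948337978675
```

View pics/s7.png

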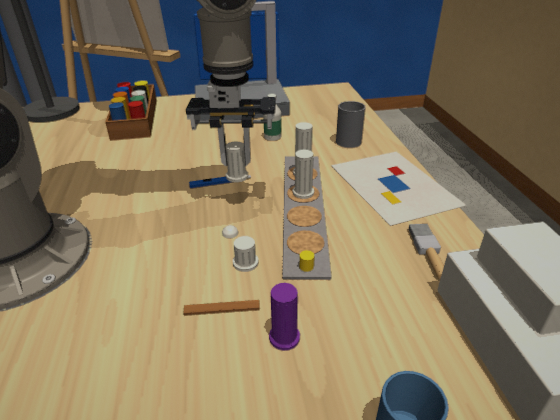

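Column 2 is held at (235,160). I move it clear of column 3 in -y first, then over to mark_2.

drive_tool --rows '[[0.03, [0, -0.01, 0], [0, 0, 0]], [0.03, [0, -0.03, 0], [0, 0, 0]], [0.03, [0.004, -0.055, 0], [0, 0, 0]], [0.03, [0.015, -0.075, 0], [0, 0, 0]], [0.03, [0.035, -0.09, 0], [0, 0, 0]], [0.03, [0.06, -0.096, 0], [0, 0, 0]], [0.03, [0.085, -0.096, 0], [0, 0, 0]], [0.03, [0.105, -0.096, 0], [0, 0, 0]]]'

```text
clock: 19.63
tool_pos: [0.5666, 0.016, 0.1227]
orientation: [0.77, 0.639, -0.0, -0.0]
force: [-0.7, 0.8, -0.3]
finger_gap: 0.424
```

drive_tool --rows '[[0.03, [0.015, 0, 0], [0, 0, 0]], [0.03, [0.025, 0, 0], [0, 0, 0]], [0.03, [0.029, 0, 0], [0, 0, 0]], [0.03, [0.029, 0, 0], [0, 0, 0]], [0.03, [0.029, 0, -0.012], [0, 0, 0]], [0.03, [0.029, 0, -0.025], [0, 0, 0]], [0.03, [0.029, 0, -0.035], [0, 0, 0]], [0.03, [0.029, 0, -0.035], [0, 0, 0]]]'

```text
clock: 20.3
tool_pos: [0.5925, 0.0178, 0.0858]
orientation: [0.769, 0.639, -0.002, -0.001]
force: [-0.3, 0.1, -0.5]
finger_gap: 0.42
```

drive_tool --rows '[[0.03, [0, 0, -0.006], [0, 0, 0]], [0.03, [0, 0, -0.012], [0, 0, 0]], [0.03, [0, 0, -0.017], [0, 0, 0]], [0.03, [0, 0, -0.02], [0, 0, 0]], [0.03, [0, 0, -0.022], [0, 0, 0]], [0.03, [0, 0, -0.022], [0, 0, 0]], [0.03, [0, 0, -0.022], [0, 0, 0]], [0.03, [0, 0, -0.022], [0, 0, 0]]]'

```text
clock: 20.97
tool_pos: [0.5945, 0.0177, 0.0666]
orientation: [0.769, 0.639, 0.0, 0.0]
force: [0.2, -0.3, -1.0]
finger_gap: 0.42
```

Run:
```python
from h import *
print(env.state()["tool_pos"],env.state()["force"])
p=viewer.capture("side");save(p,"s8")
```

```text
[0.59451754 0.01767397 0.06656435] [ 0.20926399 -0.28911    -0.96437039]
```

View pics/s8.png

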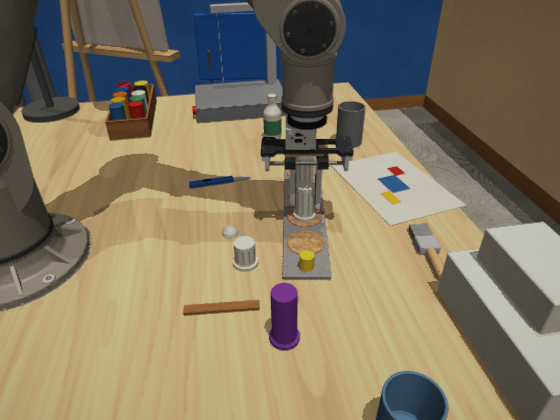

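It has not touched down yet, so I go 1 mm lower, release, and move on to column 1.

drive_tool --rows '[[0.03, [0, 0, -0.001], [0, 0, 0]], [0.03, [0, 0, -0.001], [0, 0, 0]], [0.045, [0, 0, -0.001], [0, 0, 0]], [0.05, [0, 0, -0.001], [0, 0, 0]], [0.06, [0, 0, -0.001], [0, 0, 0]], [0.07, [0, 0, -0.001], [0, 0, 0]], [0.094, [0, 0, -0.001], [0, 0, 0]], [0.094, [0, 0, -0.001], [0, 0, 0]]]'

```text
clock: 21.68
tool_pos: [0.5944, 0.0177, 0.0654]
orientation: [0.769, 0.639, -0.0, -0.0]
force: [0.4, -0.1, 0.4]
finger_gap: 0.781
```

drive_tool --rows '[[0.094, [0, 0, 0.005], [0, 0, 0]], [0.094, [0, 0, 0.02], [0, 0, 0]], [0.094, [0, 0, 0.04], [0, 0, 0]], [0.094, [0, 0, 0.06], [0, 0, 0]], [0.094, [0, 0, 0.08], [0, 0, 0]], [0.094, [-0.02, -0.016, 0.08], [0, 0, 0]], [0.094, [-0.04, -0.032, 0.08], [0, 0, 0]], [0.094, [-0.06, -0.048, 0.08], [0, 0, 0]]]'

```text
clock: 22.35
tool_pos: [0.5338, -0.0308, 0.1459]
orientation: [0.769, 0.639, 0.0, 0.0]
force: [1.0, -1.0, 0.2]
finger_gap: 0.999
```

drive_tool --rows '[[0.094, [-0.02, -0.016, 0], [0, 0, 0]], [0.094, [-0.04, -0.032, 0], [0, 0, 0]], [0.094, [-0.06, -0.048, 0], [0, 0, 0]], [0.094, [-0.08, -0.065, 0], [0, 0, 0]], [0.094, [-0.08, -0.066, 0], [0, 0, 0]], [0.094, [-0.08, -0.066, -0.02], [0, 0, 0]], [0.094, [-0.08, -0.066, -0.04], [0, 0, 0]], [0.094, [-0.08, -0.066, -0.04], [0, 0, 0]]]'

```text
clock: 23.02
tool_pos: [0.4532, -0.096, 0.1035]
orientation: [0.769, 0.639, -0.001, -0.001]
force: [-0.4, 0.2, 0.1]
finger_gap: 0.999
```

Run:
```python
from h import *
print(env.state()["tool_pos"])
p=viewer.capture("wrist");save(p,"w4");print(proj(p,[.4535,-.097,.052]))
check({2:(.5942,.017,.013)})
```

```text
[ 0.45322044 -0.096044    0.10351614]
[280.78566716 237.21111856]
top 2 [0.5959 0.0185] 0.951
side 2 [0.5955 0.0178] 0.937
```

View pics/w4.png

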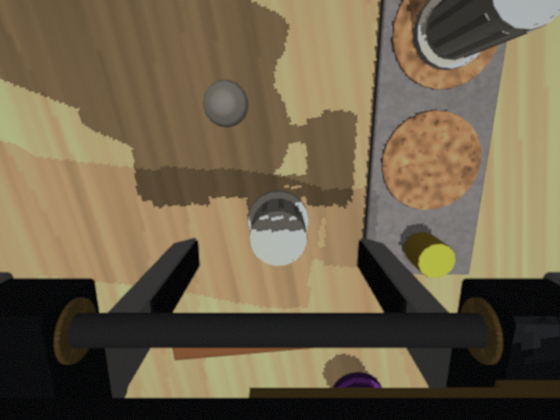

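Column 2 is standing on mark_2. Column 1's top is at (278,237), against a predicted (281,237). Grasping it.

drive_tool --rows '[[0.08, [0, 0, -0.02], [0, 0, 0]], [0.08, [0, 0, -0.04], [0, 0, 0]], [0.08, [0, 0, -0.06], [0, 0, 0]], [0.08, [0, 0, -0.067], [0, 0, 0]], [0.08, [0, 0, -0.067], [0, 0, 0]], [0.07, [0, 0, -0.067], [0, 0, 0]], [0.055, [0, 0, -0.067], [0, 0, 0]], [0.045, [0, 0, -0.067], [0, 0, 0]]]'

```text
clock: 23.93
tool_pos: [0.4551, -0.0963, 0.0395]
orientation: [0.769, 0.639, 0.001, 0.0]
force: [0.5, 0.7, 0.1]
finger_gap: 0.675
```

drive_tool --rows '[[0.04, [0, 0, 0], [0, 0, 0]], [0.035, [0, 0, 0], [0, 0, 0]], [0.03, [0, 0, 0], [0, 0, 0]], [0.03, [0, 0, 0], [0, 0, 0]], [0.03, [0, 0, 0], [0, 0, 0]], [0.03, [0, 0, 0], [0, 0, 0]], [0.03, [0, 0, 0], [0, 0, 0]], [0.03, [0, 0, 0], [0, 0, 0]]]'

```text
clock: 24.6
tool_pos: [0.4545, -0.0963, 0.0387]
orientation: [0.769, 0.639, 0.0, -0.0]
force: [-1.5, 0.8, 7.9]
finger_gap: 0.423
```

drive_tool --rows '[[0.03, [0, 0, 0.01], [0, 0, 0]], [0.03, [0, 0, 0.025], [0, 0, 0]], [0.03, [0, 0, 0.04], [0, 0, 0]], [0.03, [0, 0, 0.055], [0, 0, 0]], [0.03, [0, 0, 0.065], [0, 0, 0]], [0.03, [0, 0, 0.07], [0, 0, 0]], [0.03, [0, 0, 0.07], [0, 0, 0]], [0.03, [0, 0, 0.07], [0, 0, 0]]]'

```text
clock: 25.27
tool_pos: [0.4544, -0.0961, 0.1084]
orientation: [0.769, 0.639, 0.0, -0.0]
force: [0.8, -0.2, -1.0]
finger_gap: 0.42
```

Run:
```python
from h import *
print(env.state()["tool_pos"],env.state()["finger_gap"])
p=viewer.capture("side");save(p,"s9")
```

```text
[ 0.45439322 -0.09606382  0.10837889] 0.4196422220886852
```

View pics/s9.png

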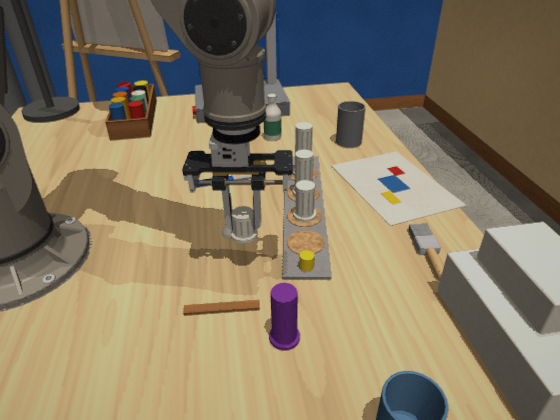

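Column 1 is held upright at (243,222). Carrying it to mark_1.

drive_tool --rows '[[0.03, [0.01, 0.002, 0], [0, 0, 0]], [0.03, [0.03, 0.006, 0], [0, 0, 0]], [0.03, [0.052, 0.011, 0], [0, 0, 0]], [0.03, [0.075, 0.016, 0], [0, 0, 0]], [0.03, [0.097, 0.02, 0], [0, 0, 0]], [0.03, [0.113, 0.024, 0], [0, 0, 0]], [0.03, [0.121, 0.0255, 0], [0, 0, 0]], [0.03, [0.123, 0.0257, 0], [0, 0, 0]]]'

```text
clock: 25.98
tool_pos: [0.5785, -0.0702, 0.1075]
orientation: [0.769, 0.639, -0.001, -0.0]
force: [-0.9, -0.0, -1.1]
finger_gap: 0.421
```

drive_tool --rows '[[0.03, [0, 0, 0], [0, 0, 0]], [0.03, [0, 0, -0.012], [0, 0, 0]], [0.03, [0, 0, -0.025], [0, 0, 0]], [0.03, [0, 0, -0.037], [0, 0, 0]], [0.03, [0, 0, -0.046], [0, 0, 0]], [0.03, [0, 0, -0.052], [0, 0, 0]], [0.03, [0, 0, -0.054], [0, 0, 0]], [0.03, [0, 0, -0.054], [0, 0, 0]]]'

```text
clock: 26.65
tool_pos: [0.577, -0.0708, 0.0538]
orientation: [0.769, 0.639, -0.0, -0.0]
force: [-0.0, -0.2, -0.8]
finger_gap: 0.419
```

Run:
```python
from h import *
print(env.state()["tool_pos"],env.state()["force"])
p=viewer.capture("side");save(p,"s10")
```

```text
[ 0.57702862 -0.07080718  0.0538293 ] [-0.01738629 -0.16660942 -0.84413403]
```

View pics/s10.png

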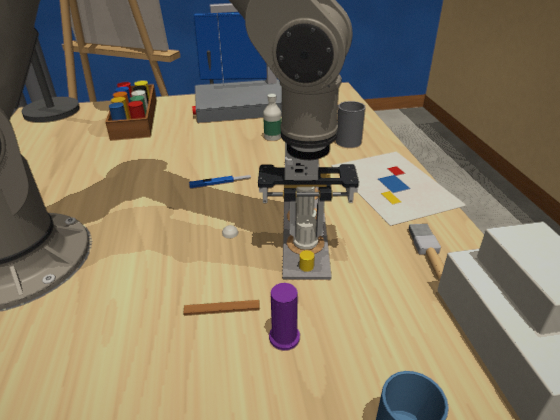

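drive_tool --rows '[[0.03, [0, 0, -0.001], [0, 0, 0]], [0.03, [0, 0, -0.002], [0, 0, 0]], [0.03, [0, 0, -0.003], [0, 0, 0]], [0.03, [0, 0, -0.003], [0, 0, 0]], [0.045, [0, 0, -0.003], [0, 0, 0]], [0.05, [0, 0, -0.003], [0, 0, 0]], [0.06, [0, 0, -0.003], [0, 0, 0]], [0.08, [0, 0, -0.003], [0, 0, 0]]]'

```text
clock: 27.37
tool_pos: [0.5774, -0.0706, 0.0515]
orientation: [0.769, 0.639, 0.0, -0.0]
force: [-0.4, 0.2, 0.6]
finger_gap: 0.64
```

drive_tool --rows '[[0.09, [0, 0, 0], [0, 0, 0]], [0.094, [0, 0, 0], [0, 0, 0]], [0.094, [0, 0, 0.005], [0, 0, 0]], [0.094, [0, 0, 0.02], [0, 0, 0]], [0.094, [0, 0, 0.04], [0, 0, 0]], [0.094, [0, 0, 0.065], [0, 0, 0]], [0.094, [0, 0, 0.09], [0, 0, 0]], [0.094, [0, 0, 0.11], [0, 0, 0]]]'

```text
clock: 28.03
tool_pos: [0.5776, -0.0709, 0.1635]
orientation: [0.769, 0.639, 0.0, 0.0]
force: [0.1, 0.1, 0.4]
finger_gap: 1.002
```

drive_tool --rows '[[0.094, [-0.01, -0.03, 0.01], [0, 0, 0]], [0.094, [-0.02, -0.06, 0.02], [0, 0, 0]], [0.094, [-0.03, -0.09, 0.03], [0, 0, 0]], [0.094, [-0.04, -0.12, 0.04], [0, 0, 0]], [0.094, [-0.05, -0.15, 0.05], [0, 0, 0]], [0.094, [-0.06, -0.18, 0.05], [0, 0, 0]], [0.094, [-0.07, -0.21, 0.05], [0, 0, 0]], [0.094, [-0.08, -0.24, 0.05], [0, 0, 0]]]'

```text
clock: 28.7
tool_pos: [0.4967, -0.312, 0.2121]
orientation: [0.769, 0.639, 0.0, 0.0]
force: [0.7, -0.1, -0.3]
finger_gap: 1.0
```

Run:
```python
from h import *
print(env.state()["tool_pos"],env.state()["force"])
p=viewer.capture("side");save(p,"s11");save(p,"s11c",cv2.resize(p["frame"][100:290,250:360],None,fx=3,fy=3,interpolation=cv2.INTER_CUBIC))
p=viewer.capture("top");save(p,"t11c",np.clip(cv2.resize(p["frame"][130:230,140:390],None,fx=3,fy=3).astype(int)*2,0,255).astype(np.uint8))
check({4:(.629,.1925,.013),3:(.611,.106,.013),2:(.595,.018,.013),1:(.577,-.071,.013)})
```

```text
[ 0.49674193 -0.31198374  0.21214923] [ 0.74726238 -0.07895042 -0.32154586]
top 4 [0.6291 0.1927] 0.931
top 3 [0.6107 0.1054] 0.915
top 2 [0.595  0.0189] 0.952
top 1 [ 0.5779 -0.0709] 0.946
side 4 [0.6712 0.3234] 0.087
side 3 [0.614  0.1033] 0.215
side 2 [0.595  0.0211] 0.671
side 1 [ 0.5782 -0.071 ] 0.945
```

View pics/s11c.png

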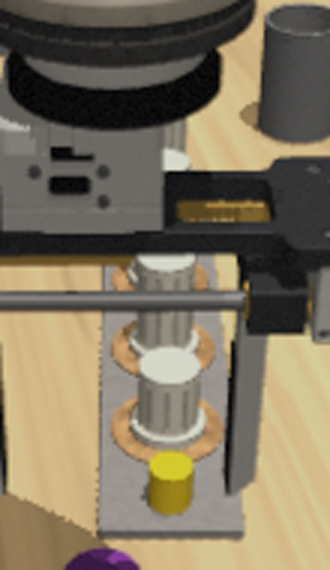

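View pics/t11c.png

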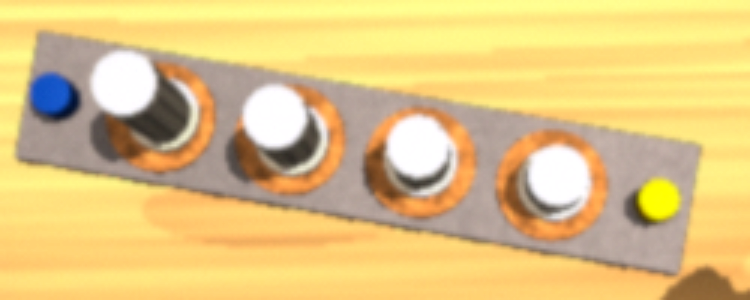

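The top crop shows all four columns on their marks in order. The arm blocks the side view, so I move it away and check again.

drive_tool --rows '[[0.094, [-0.015, 0, 0.02], [0, 0, 0]], [0.094, [-0.03, 0, 0.04], [0, 0, 0]], [0.094, [-0.045, 0, 0.06], [0, 0, 0]], [0.094, [-0.06, 0, 0.08], [0, 0, 0]], [0.094, [-0.075, 0, 0.08], [0, 0, 0]], [0.094, [-0.09, 0, 0.08], [0, 0, 0]], [0.094, [-0.1, 0, 0.08], [0, 0, 0]], [0.094, [-0.1, 0, 0.08], [0, 0, 0]]]'

```text
clock: 29.67
tool_pos: [0.3963, -0.31, 0.2916]
orientation: [0.769, 0.639, 0.001, -0.0]
force: [0.3, 0.8, 0.5]
finger_gap: 1.0
```

Run:
```python
from h import *
print(env.state()["tool_pos"])
p=viewer.capture("side");save(p,"s12c",cv2.resize(p["frame"][90:290,220:400],None,fx=3,fy=3,interpolation=cv2.INTER_CUBIC))
p=viewer.capture("top")
k=4;im=np.clip(cv2.resize(p["frame"][140:225,150:350],None,fx=k,fy=k,interpolation=cv2.INTER_CUBIC).astype(int)*2,0,255).astype(np.uint8)
c=np.array([.6025,.062]);d=np.array([.186,.9825])
for s in(-.135,-.045,.045,.135):
    m=c+s*d;P=np.array([(proj(p,[m[0]+.038*np.cos(a),m[1]+.038*np.sin(a),.013])-[150,140]+.5)*k for a in A]).astype(np.int32)
    cv2.polylines(im,[P],True,(0,0,255),1)
save(p,"t12c",im)
check({4:(.629,.1925,.013),3:(.611,.106,.013),2:(.595,.018,.013),1:(.577,-.071,.013)})
```

```text
[ 0.39631285 -0.31000962  0.2916123 ]
top 4 [0.6295 0.1925] 0.956
top 3 [0.6112 0.1051] 0.945
top 2 [0.5949 0.019 ] 0.919
top 1 [ 0.5785 -0.0706] 0.894
side 4 [0.6308 0.2009] 0.465
side 3 [0.6285 0.1786] 0.574
side 2 [0.5975 0.0266] 0.808
side 1 [ 0.5779 -0.0726] 0.949
```

View pics/s12c.png

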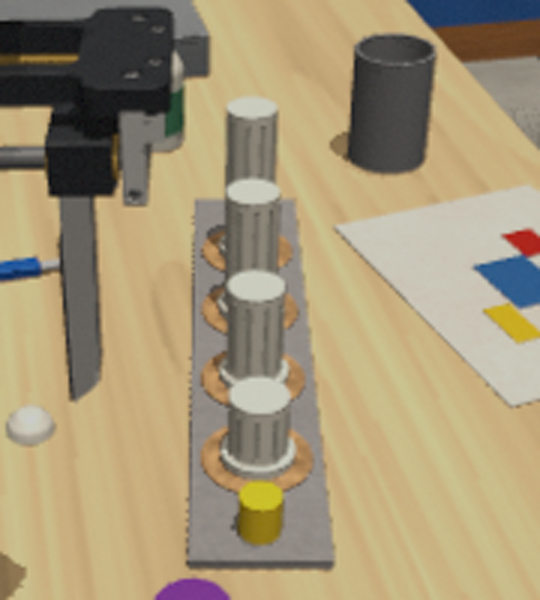

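View pics/t12c.png

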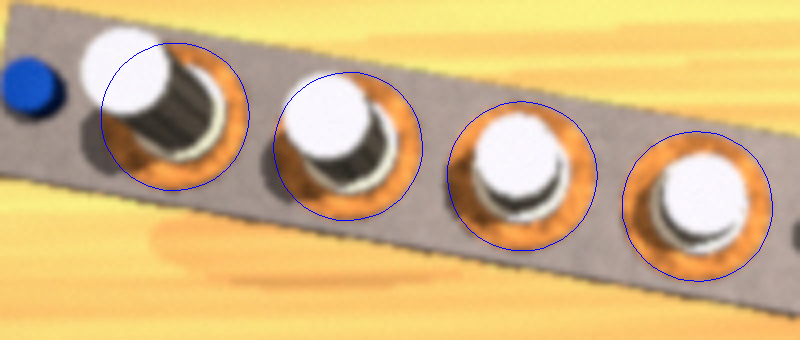

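The projected mark circles coincide with the cork, and the fitted column centres lie within about 2 mm of the mark centres. All four columns are upright and the arm is clear, so I hand in.

Run:
```python
from h import *
print(env.job_done(), env.state()["clock"])
```

```text
the job is handed in; nothing more can be done
the job is handed in; nothing more can be done
```

The stepped colonnade is built and handed in. From the blue pin it runs column 4, 3, 2, 1, placed on mark_4, mark_3, mark_2 and mark_1. It took about 30 s of the 112 s allowed, and I saw no column tip in any picture. The purple look-alike was left alone.

- **Last top view:** each fitted column centre was within about 2 mm of its mark's centre (12 mm allowed). The mark outlines I projected lined up with the cork.
- **Last side view:** all four columns looked upright and free, with the arm clear of them. The fit there was only good for column 1 (0.95). The fits for columns 2, 3 and 4 were poor because the columns hide one another along the row, so I disregarded them. Good side fits taken just after columns 2, 3 and 4 were placed agreed with the top view to within about 1 mm.
- **Not measured:** I did not measure tilt or speed as numbers, and handing in gives no verdict.

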